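Sort the bench clutter: bottles to the tray, instruments to the drawer

ROBOT

A 6-joint arm with a two-finger parallel gripper is mounted at the origin on the work surface. World frame = base frame: x ahead of the robot, y to its left, z up, the work surface at z = 0. Lengths are in m, angles in rad, forces in N, time in s.
With the tool pointing down it reaches from about 0.3 to 0.875 m from the base axis. Payload 6.4 kg.
Tool frame: the origin (TCP) lies at the very end of the fingers, on their centre line; the grasp point (between the pads) lies env.pinch_z behind it (env.pinch_z is the distance from the TCP to the grasp point, in m); z points along the fingers, y is the line along which they close (so a half turn about z gives the same grasp; the last joint's range is limited). The gripper opens to 85 mm and grips with 20 to 120 N. Pads are 22 mm wide; open, the fingers measure 114 mm over their backs; the gripper's body (76 mm by 85 mm) begins 54 mm behind the grasp point. The pads swing forward as they close: fully open they stand 13 mm farther back than shut.
Start: joints at [-1.353, 0.181, 1.607, -0, 1.354, -0.206], TCP at [0.236, -0.524, 0.231] pointing down, gripper open.
Joint ranges: [-2.99, 2.99], [-0.89, 2.07], [0.3, 2.58], [-1.14, 4.28], [0, 2.63], [-3.12, 3.12]. Speed limits (rad/s): [2.57, 2.57, 3.01, 3.14, 3.14, 3.14].

INTERFACE

Orientations are given as a unit quaternion [x, y, z, w].
In Python, from bench import env, capture gives the robot as it stands.
- The arm moves only by the tool step_arm, never from a script. Its argument "increments" is a list of rows, each an object of numbers: "tx", "ty", "tz": the shift along the tool's x, y, z scaled (see below); "ax", "ay", "az": the turn, a rotation vector about the tool's x, y, z scaled (see below); "grip": the closure, from -1 (fully open) to 1 (shut). In form: [{"tx": .., "ty": .., "tz": .., "ax": .., "ay": .., "az": .., "grip": ..}, ...]. A call has 1 to 8 rows; each row is the pose to reach, as a shift and turn from the pose commanded when the call began, along the tool's axes at that moment; what a row does not reach only later rows make up. The controller multiplies each number of a shift by 0.4 m and each number of a turn by 120 degrees. A row lasts 1/10 s, in which the tool goes at most 50 mm and 8.59 degrees, less where a joint would pass 70% of its speed; a pose out of reach is approached as far as the arm can. A call with a number of a shift or a turn outside -1 to 1 is refused whole. A call with a gripper value outside its range is refused whole. The fingers move at their own pace and stop on an object; "squeeze" is the grip in N (left out, the last holds). Time passes only in rows, so rows that repeat a pose let the fingers close. It gives the time, the measured TCP pose, the force, the opening and the grip force at its end, in the units of the state.
- env.observe(): the state, without advancing time (a new reading comes with each control period).
- capture(name): name is "side" or "top"; returns a dict with "frame" (400x640x3 uint8, red, green, blue), "range_z" (400x640 float32, m along the optical axis (not along the pixel's ray), 0 where there is no reading), "fx", "fy", "cx", "cy" (pixels), "R" (3x3) and "t" (3): a world point X has camera coordinates R X + t. Camera axes: x right, y down, z forward; pixel columns grow to the right and rows downward; lengths in m; the calibration is good to about 2 mm. A picture is of the moment at which its call begins.
- env.finish_job(): hands the job in; it is judged then, once.
The state is a dict: "time_s": time; "joints": joint angles; "qvel": joint speeds; "joint_torque": joint torques, N m; "tcp_pos": TCP position; "tool_rot": TCP orientation; "ft_force": force on the tool from outside, world axes, zero at the start; "torque": the same for the moment, N m; "opening": finger opening in m; "finger_force": force on a finger pad.
Only numpy, scipy, OpenCV 4.12 (cv2) and the standard library are available. Lean on these libraries where they do the work, as an engineer would, in place of code of your own. Each camera call takes 0.05 s, during which the arm holds its last target. There are 200 camera calls.

TASK

Tidy up the bench after the run: stand the two small white reagent bottles upright in the shallow metal tray, and lay the two steel instruments (the spatula and the scoop) in the open drawer of the low white unit. Leave the drawer fully shut with both instruments inside, and leave the dish, the stopper and the other glassware and bottles where they are.

Things in the scene. Friction and masses are not known exactly. Their poses are not given: they have to be found in the camera images.
- tray: Fixed shallow open tray of bare aluminium, 190 mm (its x) by 130 mm (its y), 24 mm high, walls and floor 4 mm thick. Origin: centre of the underside.
- unit: Fixed low white drawer unit, 260 mm deep (its x), 220 mm wide (its y), 70 mm high, one drawer in its front, which faces its -x. Origin: centre of the underside. With the drawer open, the unit's solid top begins at its x = -115 mm.
- unit_drawer0 (a joint): How far the drawer is pulled out, m: 0 fully shut, stop at 0.181; it starts open. The drawer slides along the unit's x axis (opens to -x) with about 1 N of friction.
- drawer_floor (a point): Centre of the drawer's inner floor, moving with the drawer; axes as the unit's; 22 mm above the bench. The inside is 215 mm (x) by 178 mm (y), walls 26 mm high above this floor; the front panel (15 mm thick, its inner face 113 mm to -x of here) rises to 35 mm above this floor. When the drawer is open by q, the unit's top covers the inside from x = q - 113 mm on.
- unit_drawer0_handle (a point): Middle of the drawer's handle, a round steel bar 11 mm thick and about 110 mm long, along y, 35 mm in front of the drawer's face and 39 mm above the bench; moves with the drawer.
- bottle_a: White plastic bottle with a white screw cap, standing; 64 mm high: round body 40 mm in diameter up to 44 mm, cap 33 mm in diameter from 49 to 64 mm; about 60 g. Origin: centre of the underside, z up along the bottle. One of two alike.
- bottle_b: White plastic bottle with a white screw cap, standing; 64 mm high: round body 40 mm in diameter up to 44 mm, cap 33 mm in diameter from 49 to 64 mm; about 60 g. Origin: centre of the underside, z up along the bottle. One of two alike.
- spatula: Steel lab spatula. Lies flat along its x axis, 140 mm long from x = -69 to +70 mm: a bar handle 12 mm wide (y) and 12 mm high from x = -55 to +31 mm, then a flat blade 18 mm wide and 4 mm thick from x = +28 to +70 mm; about 60 g. Origin: on the underside, in the middle of its length.
- scoop: Steel lab scoop. Lies flat along its x axis, 140 mm long from x = -69 to +70 mm: a bar handle 12 mm wide (y) and 12 mm high from x = -55 to +31 mm, then a trough with low walls, 26 mm wide and 12 mm high, from x = +28 to +70 mm; about 70 g. Origin: on the underside, in the middle of its length.
- dish: Bystander: flat round clear dish with lid, 64 mm in diameter, 18 mm high, loose, on the bench among the items. Origin: centre of the underside.
- stopper: Bystander: loose tapered cork stopper, 48 mm (foot) to 58 mm (top) in diameter, 36 mm high, near the drawer unit. Origin: centre of the underside.
- beaker: Bystander: loose glass beaker, 72 mm in diameter, 95 mm high, at the back. Origin: centre of the underside.
- amber: Bystander: loose amber glass bottle with black cap, 60 mm in diameter, 130 mm high, at the back. Origin: centre of the underside.
Things that resemble listed ones, but are neither listed nor needed, are in the scene too. Leave any orange or turquoise look-alike of the bottle_a alone.

How it is judged:
At the end, for the whole second after the job is handed in: Both white bottles stand at rest on the tray floor, within 78 mm (x) and 48 mm (y) of its centre, tilted under 0.15 rad; spatula and scoop lie at rest in the drawer, within 110 mm (x) and 60 mm (y) of its floor's centre and under 26 mm above it; the drawer is open by under 10 mm (x of bottle_a in the frame of tray between -0.078 and 0.078 m and y of bottle_a in the frame of tray between -0.048 and 0.048 m and z of bottle_a in the frame of tray between -0.002 and 0.012 m and angle between each of bottle_a, bottle_b's own z axis and vertical below 0.15 rad and linear speed of each of bottle_a, bottle_b, spatula, scoop below 0.02 m/s and x of bottle_b in the frame of tray between -0.078 and 0.078 m and y of bottle_b in the frame of tray between -0.048 and 0.048 m and z of bottle_b in the frame of tray between -0.002 and 0.012 m and x of spatula in the frame of drawer_floor between -0.11 and 0.11 m and y of spatula in the frame of drawer_floor between -0.06 and 0.06 m and z of spatula in the frame of drawer_floor between -0.005 and 0.026 m and x of scoop in the frame of drawer_floor between -0.11 and 0.11 m and y of scoop in the frame of drawer_floor between -0.06 and 0.06 m and z of scoop in the frame of drawer_floor between -0.005 and 0.026 m and value of joint unit_drawer0 below 0.01 m); the robot touches nothing.
It fails at once if the flat round dish is moved more than 30 mm or tipped over (distance of dish from where it was at the start of the episode above 0.03 m or angle between dish's own z axis and vertical above 0.6 rad).
It fails at once if the cork stopper is moved more than 30 mm or tipped over (distance of stopper from where it was at the start of the episode above 0.03 m or angle between stopper's own z axis and vertical above 0.6 rad).
It fails at once if the glass beaker is moved more than 30 mm or tipped over (distance of beaker from where it was at the start of the episode above 0.03 m or angle between beaker's own z axis and vertical above 0.6 rad).
It fails at once if the amber bottle is moved more than 30 mm or tipped over (distance of amber from where it was at the start of the episode above 0.03 m or angle between amber's own z axis and vertical above 0.6 rad).
It also fails if it takes over 72 s, if anything falls off the work surface, if the arm or the gripper's body presses on something with over 40 N, if the wrist force passes 120 N, or if a joint passes its speed limit or range.

## Working session

There is one attempt and no reset: what is moved stays moved. The work goes in short steps, Python scripts to look and compute and a tool call to move; the robot and the scene stay as the last step left them, time stands still between calls to the robot, and variables do not carry over. Pictures are saved under pics/ and viewed, at most 10 in all, crops included, and the job is handed in when it is done.

Besides the shell and the picture viewer there is one more tool, called after "Request:" in YAML: its name, and indented under it one key for each argument. step_arm: Moves the arm, as the interface text tells. Shifts and turns lie within -1 to 1; 1 stands for 0.4 m of shift or 120 degrees of turn. Its arguments: {"type":"object","properties":{"increments":{"type":"array","items":{"type":"object","properties":{"tx":{"type":"number","minimum":-1,"maximum":1},"ty":{"type":"number","minimum":-1,"maximum":1},"tz":{"type":"number","minimum":-1,"maximum":1},"ax":{"type":"number","minimum":-1,"maximum":1},"ay":{"type":"number","minimum":-1,"maximum":1},"az":{"type":"number","minimum":-1,"maximum":1},"grip":{"type":"number"}}}},"squeeze":{"type":"number"}},"required":["increments"]}

```bash
ls; mkdir -p pics; cat > h.py <<'E'
import numpy as np, cv2
from bench import env, capture
def pts(c):
    z=c["range_z"]; v,u=np.mgrid[:z.shape[0],:z.shape[1]]
    P=np.stack([(u-c["cx"])/c["fx"]*z,(v-c["cy"])/c["fy"]*z,z],-1)
    W=(P-c["t"])@c["R"]; W[z==0]=np.nan
    return W
def plane(c,u,v,h):
    d=c["R"].T@np.array([(u-c["cx"])/c["fx"],(v-c["cy"])/c["fy"],1]); o=-c["R"].T@c["t"]
    return o+d*(h-o[2])/d[2]
E
python3 - <<'E'
from h import *
import pickle
for n in("top","side"):
    c=capture(n); pickle.dump(c,open(n+".pkl","wb")); cv2.imwrite(f"pics/{n}0.png",c["frame"][...,::-1])
    print(n,c["fx"],-c["R"].T@c["t"],c["R"].round(2).tolist())
s=env.observe(); print(s, env.pinch_z)
E
```

```text
pics
top 399.6184155413193 [0.39710276 0.05605212 1.28179081] [[0.02, -1.0, 0.01], [-0.98, -0.02, -0.17], [0.17, -0.01, -0.98]]
side 510.4352291033219 [0.51050058 1.08048384 0.9454746 ] [[-0.99, -0.1, -0.02], [-0.05, 0.65, -0.76], [0.09, -0.75, -0.65]]
{'time_s': 0.1, 'joints': array([-1.35330304e+00,  1.81469734e-01,  1.60792004e+00, -3.00753924e-05,
        1.35381582e+00, -2.06292300e-01]), 'qvel': array([ 7.48048543e-06, -3.43582210e-04, -1.38356541e-03, -9.84024111e-04,
        3.95502072e-04, -1.39927485e-04]), 'joint_torque': array([ 6.83180115e-04, -4.45877087e+01, -3.52237308e+01, -1.08269346e-04,
        4.08401334e-03, -2.47069403e-05]), 'tcp_pos': array([ 0.23634707, -0.52362154,  0.23046676]), 'tool_rot': array([ 9.77633590e-01,  2.10313843e-01, -1.91988642e-05, -8.06377503e-04]), 'ft_force': array([-0.02115193, -0.0253264 , -0.70474416]), 'torque': array([ 0.01955491,  0.03527457, -0.0477595 ]), 'finger_force': 0.0, 'opening': 0.08538696961988092} 0.0187
```

View pics/top0.png

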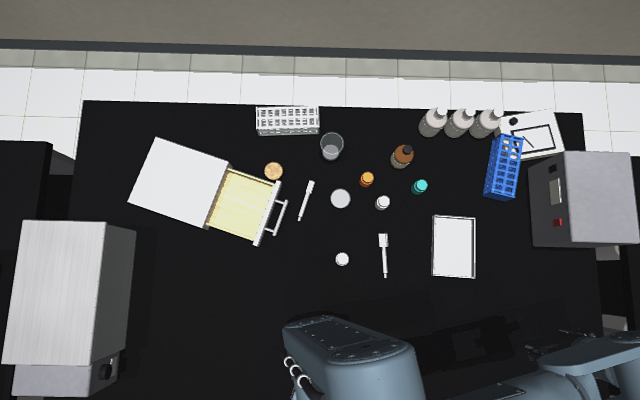

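View pics/side0.png

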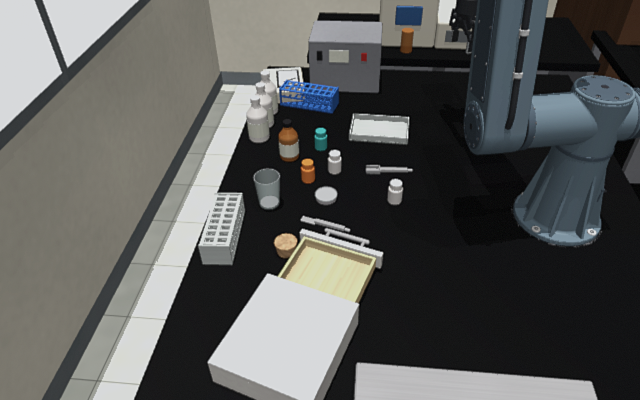

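The pictures show the two plain white bottles at top-view pixels (383,202) and (342,259). They could be confused with the orange bottle (367,179), the turquoise bottle (420,186) and the three big wash bottles (433–489,122); I choose the two white ones by size and colour. Instruments are at (306,200) and (384,255), the tray at (453,247), the drawer at (240,207), the dish at (340,198) and the stopper at (273,171).

```bash
python3 - <<'E'
from h import *
import pickle
c=pickle.load(open("top.pkl","rb")); f=c["frame"]; W=pts(c)
g=cv2.cvtColor(f,cv2.COLOR_RGB2GRAY); hsv=cv2.cvtColor(f,cv2.COLOR_RGB2HSV)
print("bench z",np.nanmedian(W[300:340,200:260,2]))
m=(g>75).astype(np.uint8); n,l,st,ce=cv2.connectedComponentsWithStats(m)
for i in range(1,n):
    x,y,w,h,a=st[i]
    if a<40 or not(120<x<480 and 120<y<290): continue
    yy,xx=np.where(l==i)
    z=W[yy,xx,2]; zt=np.nanpercentile(z,90); zz=np.nanpercentile(z,[5,50,95]).round(3)
    print(i,(x,y,w,h,a),"z",zz,"plane c",plane(c,*ce[i],zz[1])[:2].round(4),"med",np.nanmedian(W[yy,xx],0).round(4), hsv[yy,xx].mean(0).round())
    if w<70:
        pl=np.array([plane(c,u,v,0.01)[:2] for u,v in zip(xx,yy)],np.float32); r=cv2.minAreaRect(pl)
        print("   rect",np.round(r[0],4),np.round(r[1],4),round(r[2],1))
# crop composite
s=pickle.load(open("side.pkl","rb"))["frame"]
a=cv2.resize(f[120:290,120:490],None,fx=2.1,fy=2.1,interpolation=cv2.INTER_CUBIC)[:,:780]
b=cv2.resize(s[110:270,220:420],None,fx=3.9,fy=3.0)[:,:780]
b=cv2.resize(s[140:260,270:430],(320,240),interpolation=cv2.INTER_CUBIC)
o=np.zeros((600,780,3),np.uint8); o[:357,:777]=a[:357,:777]; o[358:598,:320]=b
b2=cv2.resize(s[100:180,330:430],(300,240),interpolation=cv2.INTER_CUBIC); o[358:598,400:700]=b2
cv2.imwrite("pics/crop.png",o[...,::-1])
E
```

```text
bench z 0.0014976140057697239
3 (np.int32(320), np.int32(132), np.int32(24), np.int32(28), np.int32(297)) z [0.002 0.032 0.098] plane c [0.7903 0.0072] med [0.7908 0.0077 0.0319] [104.   9. 135.]
   rect [0.8079 0.0076] [0.0762 0.0919] 62.0
4 (np.int32(127), np.int32(136), np.int32(161), np.int32(111), np.int32(9834)) z [0.02  0.069 0.075] plane c [0.6326 0.3898] med [0.6341 0.3949 0.0688] [ 80.  20. 224.]
8 (np.int32(391), np.int32(145), np.int32(22), np.int32(23), np.int32(288)) z [0.031 0.087 0.104] plane c [ 0.7482 -0.2072] med [ 0.7488 -0.2057  0.0874] [ 19. 110. 124.]
   rect [ 0.7715 -0.2259] [0.0636 0.0812] 52.7
17 (np.int32(361), np.int32(172), np.int32(13), np.int32(13), np.int32(128)) z [0.006 0.064 0.069] plane c [ 0.6869 -0.106 ] med [ 0.6881 -0.1066  0.0638] [ 17. 157. 205.]
   rect [ 0.6991 -0.1136] [0.0405 0.0393] 0.2
21 (np.int32(414), np.int32(179), np.int32(14), np.int32(13), np.int32(128)) z [0.003 0.064 0.068] plane c [ 0.6677 -0.2739] med [ 0.6687 -0.2749  0.0637] [ 90. 140. 188.]
   rect [ 0.6791 -0.2876] [0.0388 0.043 ] 44.6
23 (np.int32(297), np.int32(180), n
[... 572 characters left out ...]
ct [ 0.6207 -0.1623] [0.0409 0.0515] 45.3
29 (np.int32(431), np.int32(214), np.int32(45), np.int32(65), np.int32(2560)) z [0.001 0.006 0.025] plane c [ 0.4838 -0.3911] med [ 0.4832 -0.3914  0.0055] [106.   4. 220.]
   rect [ 0.4856 -0.3876] [0.1401 0.1949] 87.2
33 (np.int32(378), np.int32(233), np.int32(11), np.int32(45), np.int32(262)) z [-0.     0.009  0.016] plane c [ 0.4651 -0.1666] med [ 0.4786 -0.1669  0.0089] [118.   3. 197.]
   rect [ 0.452  -0.1695] [0.1389 0.0297] 5.9
36 (np.int32(335), np.int32(252), np.int32(14), np.int32(14), np.int32(153)) z [0.001 0.063 0.069] plane c [ 0.4348 -0.0302] med [ 0.4339 -0.0309  0.0633] [ 75.   5. 204.]
   rect [ 0.4368 -0.0334] [0.0407 0.0411] 0.8
```

View pics/crop.png

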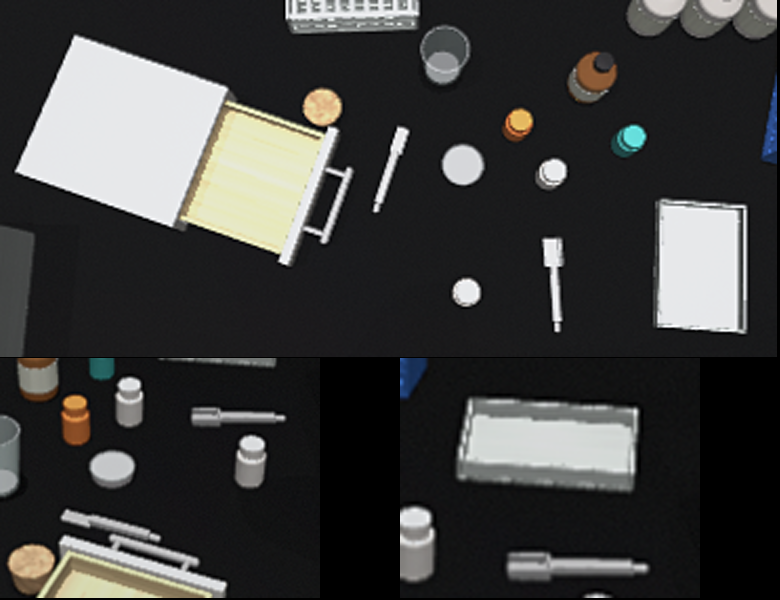

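The crop confirms it: white bottles are the plain-white small ones. The spatula (narrow blade) lies by the drawer handle, and the scoop (wide trough) is at (384,255) with its trough toward +x. Next I refine the poses.

```bash
python3 - <<'E'
from h import *
import pickle
c=pickle.load(open("top.pkl","rb")); f=c["frame"]; W=pts(c); s=pickle.load(open("side.pkl","rb")); Ws=pts(s)
g=cv2.cvtColor(f,cv2.COLOR_RGB2GRAY)
def cast(c,msk,h):
    yy,xx=np.where(msk); return np.array([plane(c,u,v,h)[:2] for u,v in zip(xx,yy)],np.float32)
def box(x,y,w,h):
    b=np.zeros(g.shape,bool); b[y:y+h,x:x+w]=1; return b
up=lambda lo,hi:(W[...,2]>lo)&(W[...,2]<hi)
for n,b in dict(A=box(373,193,19,19),B=box(333,250,18,18),stopper=box(262,160,24,22),dish=box(328,186,25,25)).items():
    hb=dict(stopper=.036,dish=.018).get(n,.064)
    P=cast(c,b&up(hb-.007,hb+.009)&(g>75),hb); print(n,len(P),P.mean(0).round(4),cv2.minEnclosingCircle(P))
r=cv2.minAreaRect(cast(c,box(120,130,120,110)&up(.06,.085)&(g>150),.07)); print("unit top",r)
for n,b in dict(spat=box(295,178,22,45),scoop=box(376,231,15,49)).items():
    for hh in (.006,):
        P=cast(c,b&(g>75),hh); vx,vy,x0,y0=cv2.fitLine(P,cv2.DIST_HUBER,0,.001,.001).ravel()
        t=(P-[x0,y0])@[vx,vy]; q=(P-[x0,y0])@[-vy,vx]
        print(n,"dir deg",np.degrees(np.arctan2(vy,vx)),"ends",[(round(float(x0+vx*k),4),round(float(y0+vy*k),4)) for k in(t.min(),(t.min()+t.max())/2,t.max())],"L",np.ptp(t),"W",np.ptp(q))
# side view check: instruments, bottles
gs=cv2.cvtColor(s["frame"],cv2.COLOR_RGB2GRAY)
for n,(x,y,w,h),zr in(("spat",(298,214,55,20),(-.01,.03)),("scoop",(362,160,52,16),(-.01,.03)),("A",(326,148,18,28),(.05,.07)),("B",(386,178,18,28),(.05,.07))):
    b=box(x,y,w,h)&(gs>75)&(Ws[...,2]>zr[0])&(Ws[...,2]<zr[1]); P=cast(s,b,.008 if n[0]=="s" else .06)
    print("side",n,len(P),P.mean(0).round(4),cv2.minAreaRect(P))
# handle/front panel by height
b=box(235,165,60,90)
P=cast(c,b&up(.045,.066)&(g>150),.057); vx,vy,x0,y0=cv2.fitLine(P,cv2.DIST_HUBER,0,.001,.001).ravel(); t=(P-[x0,y0])@[vx,vy]
print("front panel",len(P),np.degrees(np.arctan2(vy,vx)),[(x0+vx*k,y0+vy*k) for k in(t.min(),t.max())],cv2.minAreaRect(P))
b=box(268,190,25,55)&(g>75); P=cast(c,b,.039); print("handle",cv2.minAreaRect(P))
P=cast(c,box(428,210,52,72)&up(.017,.032)&(g>75),.024); print("tray rim",len(P),cv2.minAreaRect(P))
P=cast(c,box(438,222,30,50)&(g>75),.004); print("tray floor", P.mean(0))
E
```

```text
A 92 [ 0.6146 -0.157 ] ((0.6149648427963257, -0.15699928998947144), 0.017035823315382004)
B 94 [ 0.4342 -0.031 ] ((0.43455106019973755, -0.030909158289432526), 0.016245603561401367)
stopper 239 [0.7091 0.1923] ((0.7091608047485352, 0.1926543414592743), 0.02838164009153843)
dish 291 [ 0.6287 -0.0246] ((0.628201425075531, -0.024355052039027214), 0.031786732375621796)
unit top ((0.659730076789856, 0.47999486327171326), (0.24692341685295105, 0.22024193406105042), 72.17598724365234)
spat dir deg -17.169453 ends [(0.5548, 0.1068), (0.6217, 0.0861), (0.6887, 0.0655)] L 0.14013952 W 0.020020174
scoop dir deg 3.356787 ends [(0.3824, -0.172), (0.4517, -0.1679), (0.5211, -0.1638)] L 0.13889149 W 0.030709669
side spat 294 [0.6245 0.0902] ((0.6206429600715637, 0.09346549212932587), (0.13461004197597504, 0.06686685234308243), 0.5613876581192017)
side scoop 280 [ 0.4601 -0.1658] ((0.4495747685432434, -0.1665993332862854), (0.1394749879837036, 0.040084078907966614), 4.564374923706055)
side A 96 [ 0.6147 -0.1554] ((0.6153051853179932, -0.1560097485780716), (0.029849791899323463, 0.04588887467980385), 4.487220287322998)
side B 118 [ 0.4345 -0.0295] ((0.43437686562538147, -0.02922440692782402), (0.04875027760863304, 0.0321291945874691), 84.22191619873047)
front panel 613 -18.367153 [(np.float32(0.4703959), np.float32(0.23873189)), (np.float32(0.6723074), np.float32(0.17169341))] ((0.5878158807754517, 0.2226467877626419), (0.23420588672161102, 0.15821918845176697), 3.32377290725708)
handle ((0.5752046704292297, 0.1711689829826355), (0.14306151866912842, 0.059883229434490204), 2.5077879428863525)
tray rim 269 ((0.4832649528980255, -0.38264286518096924), (0.13197527825832367, 0.19025731086730957), 87.3869400024414)
tray floor [ 0.48328227 -0.38785392]
```

```bash
cat >> h.py <<'E'
from scipy.spatial.transform import Rotation as Ro
def inc(x,y,z,th,p0=None,R0=None):
    s=env.observe(); p0=s["tcp_pos"] if p0 is None else p0; R0=Ro.from_quat(s["tool_rot"]) if R0 is None else R0
    R1=Ro.from_euler("z",th,degrees=True)*Ro.from_euler("x",180,degrees=True)
    d=R0.inv().apply(np.array([x,y,z])-p0)/.4; r=np.degrees((R0.inv()*R1).as_rotvec())/120
    print("t",d.round(4),"a",r.round(4)); return np.array([x,y,z]),R1
E
python3 - <<'E'
from h import *
import pickle
c=pickle.load(open("top.pkl","rb"))
O=np.array([.6574,.4729]); ex=np.array([.306,.952]); ey=np.array([-.952,.306])
U=lambda p:(float(((p[:2]-O)@ex).round(4)),float(((p[:2]-O)@ey).round(4)))
k=2.1
for n,u,v,h in(("handle",338,205,.044),("hand_top",350,170,.044),("hand_bot",325,241,.044),("panel_top_out",337,131,.057),("panel_bot_out",288,263,.057),("unit edge a",228,90,.07),("unit edge b",174,222,.07)):
    p=plane(c,120+u/k,120+v/k,h); print(n,p.round(4),U(p))
print("spat",U(np.array([.6217,.0861])),"stop",U(np.array([.709,.1925])))
q=inc(.457,-.1675,.12,3.4)
E
```

```text
handle [0.5576 0.1594 0.044 ] (-0.329, -0.0009)
hand_top [0.6107 0.1435 0.044 ] (-0.3279, -0.0564)
hand_bot [0.5037 0.1765 0.044 ] (-0.3292, 0.0557)
panel_top_out [0.6671 0.1641 0.057 ] (-0.291, -0.1037)
panel_bot_out [0.4694 0.2276 0.057 ] (-0.2911, 0.1039)
unit edge a [0.7225 0.3273 0.07  ] (-0.1187, -0.1066)
unit edge b [0.5238 0.3932 0.07  ] (-0.1168, 0.1028)
spat (-0.3792, -0.0844) stop (-0.2512, -0.1349)
t [ 0.8689 -0.5843  0.2774] a [-0.0008 -0.      0.174 ]
```

The drawer is open by about 0.162 m, and its front panel clears the stopper. First move: go above the scoop with a partly closed gripper.

Request:
step_arm:
  increments:
    - {"tx": 0.869,"ty": -0.584,"tz": 0.277,"az": 0.174,"grip": 0.2}
    - {"tx": 0.869,"ty": -0.584,"tz": 0.277,"az": 0.174,"grip": 0.2}
    - {"tx": 0.869,"ty": -0.584,"tz": 0.277,"az": 0.174,"grip": 0.2}
    - {"tx": 0.869,"ty": -0.584,"tz": 0.277,"az": 0.174,"grip": 0.2}
    - {"tx": 0.869,"ty": -0.584,"tz": 0.277,"az": 0.174,"grip": 0.2}
    - {"tx": 0.869,"ty": -0.584,"tz": 0.277,"az": 0.174,"grip": 0.2}
    - {"tx": 0.869,"ty": -0.584,"tz": 0.277,"az": 0.174,"grip": 0.2}
    - {"tx": 0.869,"ty": -0.584,"tz": 0.277,"az": 0.174,"grip": 0.2}

```text
validation failed for argument at $.in...
```

Request:
step_arm:
  increments:
    - {"tx": 0,"ty": 0,"tz": 0,"grip": 0.2}
    - {"tx": 0,"ty": 0,"tz": 0,"grip": 0.2}
    - {"tx": 0,"ty": 0,"tz": 0,"grip": 0.2}

```text
validation failed for argument at $.in...
```

Request:
step_arm:
  increments:
    - {"tx": 0.869,"ty": -0.584,"tz": 0.277,"ax": 0.0,"ay": 0.0,"az": 0.174,"grip": 0.2}
    - {"tx": 0.869,"ty": -0.584,"tz": 0.277,"ax": 0.0,"ay": 0.0,"az": 0.174,"grip": 0.2}
    - {"tx": 0.869,"ty": -0.584,"tz": 0.277,"ax": 0.0,"ay": 0.0,"az": 0.174,"grip": 0.2}
    - {"tx": 0.869,"ty": -0.584,"tz": 0.277,"ax": 0.0,"ay": 0.0,"az": 0.174,"grip": 0.2}
    - {"tx": 0.869,"ty": -0.584,"tz": 0.277,"ax": 0.0,"ay": 0.0,"az": 0.174,"grip": 0.2}
    - {"tx": 0.869,"ty": -0.584,"tz": 0.277,"ax": 0.0,"ay": 0.0,"az": 0.174,"grip": 0.2}
    - {"tx": 0.869,"ty": -0.584,"tz": 0.277,"ax": 0.0,"ay": 0.0,"az": 0.174,"grip": 0.2}
    - {"tx": 0.869,"ty": -0.584,"tz": 0.277,"ax": 0.0,"ay": 0.0,"az": 0.174,"grip": 0.2}

```text
time_s: 0.9
tcp_pos: [0.4408, -0.1937, 0.1285]
tool_rot: [1.0, 0.03, 0.0, 0.0]
ft_force: [1.6, -0.5, -0.2]
opening: 0.0338
finger_force: 0.0
```

Request:
step_arm:
  increments:
    - {"tx": 0.0,"ty": 0.0,"tz": 0.0,"ax": 0.0,"ay": 0.0,"az": 0.0,"grip": 0.2}
    - {"tx": 0.0,"ty": 0.0,"tz": 0.0,"ax": 0.0,"ay": 0.0,"az": 0.0,"grip": 0.2}

```text
time_s: 1.1
tcp_pos: [0.4403, -0.1943, 0.1284]
tool_rot: [1.0, 0.031, -0.001, -0.0]
ft_force: [-0.3, -0.3, 0.1]
opening: 0.0341
finger_force: 0.0
```

```bash
python3 -c "
from h import *
print(env.observe()['tcp_pos'])
inc(.457,-.1675,.003,3.4)"
```

```text
[ 0.44032463 -0.19426624  0.12843469]
t [ 0.0462 -0.064   0.3136] a [-0.0003  0.0006  0.0016]
```

Request:
step_arm:
  increments:
    - {"tx": 0.046,"ty": -0.064,"tz": 0.1,"ax": 0.0,"ay": 0.0,"az": 0.0,"grip": 0.2}
    - {"tx": 0.046,"ty": -0.064,"tz": 0.2,"ax": 0.0,"ay": 0.0,"az": 0.0,"grip": 0.2}
    - {"tx": 0.046,"ty": -0.064,"tz": 0.28,"ax": 0.0,"ay": 0.0,"az": 0.0,"grip": 0.2}
    - {"tx": 0.046,"ty": -0.064,"tz": 0.314,"ax": 0.0,"ay": 0.0,"az": 0.0,"grip": 0.2}
    - {"tx": 0.046,"ty": -0.064,"tz": 0.314,"ax": 0.0,"ay": 0.0,"az": 0.0,"grip": 0.2}
    - {"tx": 0.046,"ty": -0.064,"tz": 0.314,"ax": 0.0,"ay": 0.0,"az": 0.0,"grip": 1.0}
    - {"tx": 0.046,"ty": -0.064,"tz": 0.314,"ax": 0.0,"ay": 0.0,"az": 0.0,"grip": 1.0}
    - {"tx": 0.046,"ty": -0.064,"tz": 0.314,"ax": 0.0,"ay": 0.0,"az": 0.0,"grip": 1.0}
  squeeze: 40

```text
time_s: 1.9
tcp_pos: [0.4584, -0.1703, 0.0052]
tool_rot: [1.0, 0.03, 0.001, 0.001]
ft_force: [-0.4, -1.9, 4.2]
opening: 0.01
finger_force: 41.7
```

Request:
step_arm:
  increments:
    - {"tx": 0.0,"ty": 0.0,"tz": 0.0,"ax": 0.0,"ay": 0.0,"az": 0.0,"grip": 1.0}
    - {"tx": 0.0,"ty": 0.0,"tz": 0.0,"ax": 0.0,"ay": 0.0,"az": 0.0,"grip": 1.0}
    - {"tx": 0.0,"ty": 0.0,"tz": 0.0,"ax": 0.0,"ay": 0.0,"az": 0.0,"grip": 1.0}

```text
time_s: 2.2
tcp_pos: [0.4585, -0.1703, 0.0052]
tool_rot: [1.0, 0.03, 0.001, 0.001]
ft_force: [-1.2, -2.5, 7.8]
opening: 0.0105
finger_force: 42.0
```

Request:
step_arm:
  increments:
    - {"tx": 0.0,"ty": 0.0,"tz": -0.08,"ax": 0.0,"ay": 0.0,"az": 0.0,"grip": 1.0}
    - {"tx": 0.0,"ty": 0.0,"tz": -0.2,"ax": 0.0,"ay": 0.0,"az": 0.0,"grip": 1.0}
    - {"tx": 0.0,"ty": 0.0,"tz": -0.32,"ax": 0.0,"ay": 0.0,"az": 0.0,"grip": 1.0}
    - {"tx": 0.04,"ty": -0.1,"tz": -0.34,"ax": 0.0,"ay": 0.0,"az": 0.05,"grip": 1.0}
    - {"tx": 0.08,"ty": -0.22,"tz": -0.34,"ax": 0.0,"ay": 0.0,"az": 0.1,"grip": 1.0}
    - {"tx": 0.12,"ty": -0.33,"tz": -0.34,"ax": 0.0,"ay": 0.0,"az": 0.14,"grip": 1.0}
    - {"tx": 0.16,"ty": -0.44,"tz": -0.34,"ax": 0.0,"ay": 0.0,"az": 0.177,"grip": 1.0}
    - {"tx": 0.2,"ty": -0.55,"tz": -0.34,"ax": 0.0,"ay": 0.0,"az": 0.177,"grip": 1.0}

```text
time_s: 3.0
tcp_pos: [0.5242, 0.0574, 0.1402]
tool_rot: [0.988, -0.156, 0.001, -0.0]
ft_force: [0.7, -0.8, -1.4]
opening: 0.0101
finger_force: 41.0
```

Request:
step_arm:
  increments:
    - {"tx": 0.0,"ty": 0.0,"tz": 0.0,"ax": 0.0,"ay": 0.0,"az": 0.0,"grip": 1.0}

```text
time_s: 3.1
tcp_pos: [0.5246, 0.0606, 0.1402]
tool_rot: [0.988, -0.152, 0.001, -0.001]
ft_force: [-0.0, 0.7, -0.5]
opening: 0.0105
finger_force: 41.0
```

```bash
python3 -c "
from h import *
print(env.observe()['tcp_pos'],env.observe()['opening'])
p,R=inc(.6114,.3102,.10,-17.8)
inc(.6114,.3102,.026,-17.8,p,R)"
```

```text
[0.524641   0.06060255 0.14018641] 0.010514229964888011
t [ 0.0191 -0.6601  0.1019] a [-0.001  -0.0006  0.0025]
t [-0.    -0.     0.185] a [0. 0. 0.]
```

Request:
step_arm:
  increments:
    - {"tx": 0.019,"ty": -0.11,"tz": 0.0,"ax": 0.0,"ay": 0.0,"az": 0.0025,"grip": 1.0}
    - {"tx": 0.019,"ty": -0.23,"tz": 0.0,"ax": 0.0,"ay": 0.0,"az": 0.0025,"grip": 1.0}
    - {"tx": 0.019,"ty": -0.35,"tz": 0.02,"ax": 0.0,"ay": 0.0,"az": 0.0025,"grip": 1.0}
    - {"tx": 0.019,"ty": -0.47,"tz": 0.04,"ax": 0.0,"ay": 0.0,"az": 0.0025,"grip": 1.0}
    - {"tx": 0.019,"ty": -0.59,"tz": 0.07,"ax": 0.0,"ay": 0.0,"az": 0.0025,"grip": 1.0}
    - {"tx": 0.019,"ty": -0.66,"tz": 0.1,"ax": 0.0,"ay": 0.0,"az": 0.0025,"grip": 1.0}
    - {"tx": 0.019,"ty": -0.66,"tz": 0.1,"ax": 0.0,"ay": 0.0,"az": 0.0025,"grip": 1.0}
    - {"tx": 0.019,"ty": -0.66,"tz": 0.1,"ax": 0.0,"ay": 0.0,"az": 0.0025,"grip": 1.0}

```text
time_s: 3.9
tcp_pos: [0.6115, 0.3042, 0.0988]
tool_rot: [0.988, -0.157, -0.001, 0.001]
ft_force: [-0.1, -0.5, -1.4]
opening: 0.0104
finger_force: 41.0
```

```bash
python3 - <<'E'
from h import *
print(env.observe()['tcp_pos'])
a=capture("side")["frame"][180:380,240:440]; b=capture("top")["frame"][120:270,180:330]
cv2.imwrite("pics/p1.png",np.hstack([cv2.resize(a,(400,400)),cv2.resize(b,(400,400))])[...,::-1])
inc(.6114,.3102,.026,-17.8)
E
```

```text
[0.61146785 0.30418509 0.09879072]
t [-0.0074 -0.0162  0.1849] a [ 0.0001 -0.0002 -0.0032]
```

View pics/p1.png

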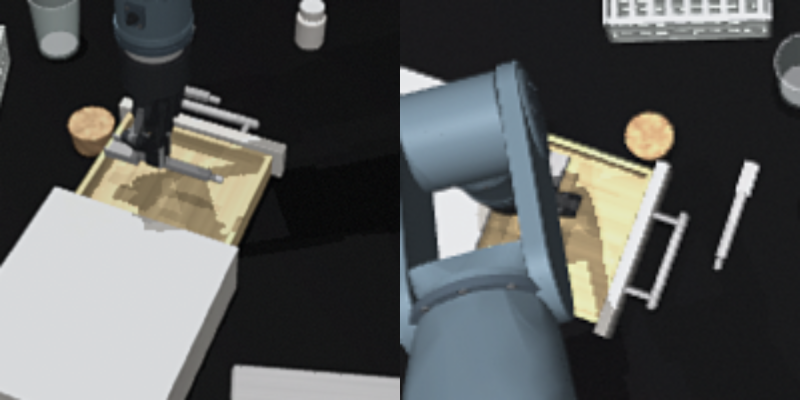

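The picture shows the scoop held level over the open drawer, trough toward the stopper side at left-panel pixel (125,150), handle end at (215,178), and clear of the walls. I lower it and let go.

Request:
step_arm:
  increments:
    - {"tx": -0.007,"ty": -0.016,"tz": 0.08,"ax": 0.0,"ay": 0.0,"az": -0.003,"grip": 1.0}
    - {"tx": -0.007,"ty": -0.016,"tz": 0.15,"ax": 0.0,"ay": 0.0,"az": -0.003,"grip": 1.0}
    - {"tx": -0.007,"ty": -0.016,"tz": 0.18,"ax": 0.0,"ay": 0.0,"az": -0.003,"grip": 1.0}
    - {"tx": -0.007,"ty": -0.016,"tz": 0.183,"ax": 0.0,"ay": 0.0,"az": -0.003,"grip": 1.0}
    - {"tx": -0.007,"ty": -0.016,"tz": 0.183,"ax": 0.0,"ay": 0.0,"az": -0.003,"grip": 1.0}

```text
time_s: 4.5
tcp_pos: [0.6121, 0.3103, 0.0272]
tool_rot: [0.988, -0.155, 0.0, -0.0]
ft_force: [-0.1, 0.6, -0.2]
opening: 0.0106
finger_force: 43.7
```

Request:
step_arm:
  increments:
    - {"tx": 0.0,"ty": 0.0,"tz": 0.0,"ax": 0.0,"ay": 0.0,"az": 0.0,"grip": 0.4}
    - {"tx": 0.0,"ty": 0.0,"tz": 0.0,"ax": 0.0,"ay": 0.0,"az": 0.0,"grip": 0.4}
    - {"tx": 0.0,"ty": 0.0,"tz": -0.08,"ax": 0.0,"ay": 0.0,"az": 0.0,"grip": 0.4}
    - {"tx": 0.0,"ty": 0.0,"tz": -0.18,"ax": 0.0,"ay": 0.0,"az": 0.0,"grip": 0.4}
    - {"tx": 0.0,"ty": 0.0,"tz": -0.26,"ax": 0.0,"ay": 0.0,"az": 0.0,"grip": 0.4}
    - {"tx": 0.0,"ty": 0.0,"tz": -0.26,"ax": 0.0,"ay": 0.0,"az": 0.0,"grip": 0.4}

```text
time_s: 5.1
tcp_pos: [0.6153, 0.3125, 0.1376]
tool_rot: [0.988, -0.154, 0.005, -0.003]
ft_force: [1.0, 0.6, 1.1]
opening: 0.0258
finger_force: 0.0
```

```bash
python3 -c "
from h import *
print(env.observe()['tcp_pos'])
p,R=inc(.6217,.0861,.13,-17.4)
inc(.6217,.0861,.003,-17.4,p,R)"
```

```text
[0.61526684 0.31251688 0.13759116]
t [0.1879 0.5342 0.0172] a [-0.0031 -0.0045 -0.0031]
t [ 0.     -0.      0.3175] a [0. 0. 0.]
```

Request:
step_arm:
  increments:
    - {"tx": 0.04,"ty": 0.11,"tz": 0.0,"ax": 0.0,"ay": 0.0,"az": 0.0,"grip": 0.2}
    - {"tx": 0.08,"ty": 0.23,"tz": 0.0,"ax": 0.0,"ay": 0.0,"az": 0.0,"grip": 0.2}
    - {"tx": 0.12,"ty": 0.34,"tz": 0.0,"ax": 0.0,"ay": 0.0,"az": 0.0,"grip": 0.2}
    - {"tx": 0.16,"ty": 0.45,"tz": 0.0,"ax": 0.0,"ay": 0.0,"az": 0.0,"grip": 0.2}
    - {"tx": 0.188,"ty": 0.534,"tz": 0.017,"ax": 0.0,"ay": 0.0,"az": -0.003,"grip": 0.2}
    - {"tx": 0.188,"ty": 0.534,"tz": 0.017,"ax": 0.0,"ay": 0.0,"az": -0.003,"grip": 0.2}
    - {"tx": 0.188,"ty": 0.534,"tz": 0.017,"ax": 0.0,"ay": 0.0,"az": -0.003,"grip": 0.2}

```text
time_s: 5.8
tcp_pos: [0.6175, 0.0842, 0.123]
tool_rot: [0.988, -0.153, -0.0, -0.0]
ft_force: [0.9, 0.6, -0.1]
opening: 0.0339
finger_force: 0.0
```

```bash
python3 -c "
from h import *
s=env.observe();print(s['tcp_pos'],s['tool_rot'],s['opening'])
inc(.6217,.0861,.003,-17.4)"
```

```text
[0.61747483 0.08418235 0.12302981] [ 9.88296004e-01 -1.52547685e-01 -4.27015699e-04 -1.71265642e-04] 0.03391057838764499
t [ 0.0089 -0.0077  0.3001] a [-0.0001  0.0004 -0.0012]
```

Request:
step_arm:
  increments:
    - {"tx": 0.009,"ty": -0.008,"tz": 0.1,"ax": 0.0,"ay": 0.0,"az": 0.0,"grip": 0.2}
    - {"tx": 0.009,"ty": -0.008,"tz": 0.2,"ax": 0.0,"ay": 0.0,"az": 0.0,"grip": 0.2}
    - {"tx": 0.009,"ty": -0.008,"tz": 0.27,"ax": 0.0,"ay": 0.0,"az": 0.0,"grip": 0.2}
    - {"tx": 0.009,"ty": -0.008,"tz": 0.298,"ax": 0.0,"ay": 0.0,"az": 0.0,"grip": 0.2}
    - {"tx": 0.009,"ty": -0.008,"tz": 0.298,"ax": 0.0,"ay": 0.0,"az": 0.0,"grip": 0.2}
    - {"tx": 0.009,"ty": -0.008,"tz": 0.298,"ax": 0.0,"ay": 0.0,"az": 0.0,"grip": 1.0}
    - {"tx": 0.009,"ty": -0.008,"tz": 0.298,"ax": 0.0,"ay": 0.0,"az": 0.0,"grip": 1.0}
    - {"tx": 0.009,"ty": -0.008,"tz": 0.298,"ax": 0.0,"ay": 0.0,"az": 0.0,"grip": 1.0}

```text
time_s: 6.6
tcp_pos: [0.6239, 0.0871, 0.0064]
tool_rot: [0.988, -0.151, 0.002, -0.0]
ft_force: [-0.6, 1.7, 3.9]
opening: 0.0104
finger_force: 41.2
```

Request:
step_arm:
  increments:
    - {"tx": 0.0,"ty": 0.0,"tz": 0.0,"ax": 0.0,"ay": 0.0,"az": 0.0,"grip": 1.0}
    - {"tx": 0.0,"ty": 0.0,"tz": 0.0,"ax": 0.0,"ay": 0.0,"az": 0.0,"grip": 1.0}
    - {"tx": 0.0,"ty": 0.0,"tz": -0.1,"ax": 0.0,"ay": 0.0,"az": 0.0,"grip": 1.0}
    - {"tx": 0.0,"ty": 0.0,"tz": -0.22,"ax": 0.0,"ay": 0.0,"az": 0.0,"grip": 1.0}
    - {"tx": 0.0,"ty": 0.0,"tz": -0.3,"ax": 0.0,"ay": 0.0,"az": 0.0,"grip": 1.0}
    - {"tx": 0.0,"ty": 0.0,"tz": -0.3,"ax": 0.0,"ay": 0.0,"az": 0.0,"grip": 1.0}

```text
time_s: 7.2
tcp_pos: [0.6263, 0.0867, 0.1312]
tool_rot: [0.988, -0.151, 0.006, -0.001]
ft_force: [1.5, 0.1, -1.2]
opening: 0.0105
finger_force: 40.7
```

```bash
python3 - <<'E'
from h import *
s=env.observe();print(s['tcp_pos'],s['opening'],s['finger_force'])
F=np.array([.6072,.3168]); ex=np.array([.306,.952]); t=F-.062*ex; print(t)
inc(*t,.10,-17.8)
E
```

```text
[0.6263087  0.08667911 0.13120722] 0.010453428736399196 40.65480351448059
[0.588228 0.257776]
t [-0.2198 -0.3794  0.0766] a [-0.0014 -0.0053  0.0032]
```

Request:
step_arm:
  increments:
    - {"tx": -0.06,"ty": -0.1,"tz": 0.0,"ax": 0.0,"ay": 0.0,"az": 0.003,"grip": 1.0}
    - {"tx": -0.11,"ty": -0.2,"tz": 0.0,"ax": 0.0,"ay": 0.0,"az": 0.003,"grip": 1.0}
    - {"tx": -0.16,"ty": -0.29,"tz": 0.02,"ax": 0.0,"ay": 0.0,"az": 0.003,"grip": 1.0}
    - {"tx": -0.22,"ty": -0.38,"tz": 0.05,"ax": 0.0,"ay": 0.0,"az": 0.003,"grip": 1.0}
    - {"tx": -0.22,"ty": -0.38,"tz": 0.076,"ax": 0.0,"ay": 0.0,"az": 0.003,"grip": 1.0}
    - {"tx": -0.22,"ty": -0.38,"tz": 0.076,"ax": 0.0,"ay": 0.0,"az": 0.003,"grip": 1.0}
    - {"tx": -0.22,"ty": -0.38,"tz": 0.076,"ax": 0.0,"ay": 0.0,"az": 0.003,"grip": 1.0}

```text
time_s: 7.9
tcp_pos: [0.5836, 0.2572, 0.0932]
tool_rot: [0.988, -0.155, -0.0, 0.0]
ft_force: [0.3, 0.3, -0.5]
opening: 0.0106
finger_force: 40.6
```

```bash
python3 - <<'E'
from h import *
s=env.observe();print(s['tcp_pos'],s['opening'],s['finger_force'])
inc(.588,.258,.027,-17.8)
E
```

```text
[0.58356217 0.25724903 0.09320028] 0.010620393521868365 40.64226686954498
t [ 0.0101 -0.0054  0.1655] a [ 0.0005  0.0004 -0.0001]
```

Request:
step_arm:
  increments:
    - {"tx": 0.01,"ty": -0.005,"tz": 0.08,"ax": 0.0,"ay": 0.0,"az": 0.0,"grip": 1.0}
    - {"tx": 0.01,"ty": -0.005,"tz": 0.14,"ax": 0.0,"ay": 0.0,"az": 0.0,"grip": 1.0}
    - {"tx": 0.01,"ty": -0.005,"tz": 0.162,"ax": 0.0,"ay": 0.0,"az": 0.0,"grip": 1.0}
    - {"tx": 0.01,"ty": -0.005,"tz": 0.162,"ax": 0.0,"ay": 0.0,"az": 0.0,"grip": 1.0}
    - {"tx": 0.01,"ty": -0.005,"tz": 0.162,"ax": 0.0,"ay": 0.0,"az": 0.0,"grip": 0.4}
    - {"tx": 0.01,"ty": -0.005,"tz": 0.162,"ax": 0.0,"ay": 0.0,"az": 0.0,"grip": 0.4}

```text
time_s: 8.5
tcp_pos: [0.5891, 0.2583, 0.03]
tool_rot: [0.988, -0.155, 0.001, -0.0]
ft_force: [0.4, 0.2, -0.4]
opening: 0.0259
finger_force: 0.0
```

Request:
step_arm:
  increments:
    - {"tx": 0.0,"ty": 0.0,"tz": -0.05,"ax": 0.0,"ay": 0.0,"az": 0.0,"grip": 0.4}
    - {"tx": 0.0,"ty": 0.0,"tz": -0.15,"ax": 0.0,"ay": 0.0,"az": 0.0,"grip": 0.4}
    - {"tx": 0.0,"ty": 0.05,"tz": -0.25,"ax": 0.0,"ay": 0.0,"az": 0.0,"grip": 1.0}
    - {"tx": 0.0,"ty": 0.17,"tz": -0.25,"ax": 0.0,"ay": 0.0,"az": 0.0,"grip": 1.0}
    - {"tx": 0.0,"ty": 0.29,"tz": -0.25,"ax": 0.0,"ay": 0.0,"az": 0.0,"grip": 1.0}
    - {"tx": 0.0,"ty": 0.4,"tz": -0.25,"ax": 0.0,"ay": 0.0,"az": 0.0,"grip": 1.0}
    - {"tx": 0.0,"ty": 0.4,"tz": -0.25,"ax": 0.0,"ay": 0.0,"az": 0.0,"grip": 1.0}

```text
time_s: 9.2
tcp_pos: [0.5382, 0.1022, 0.1295]
tool_rot: [0.988, -0.157, 0.0, 0.001]
ft_force: [0.3, -0.1, -0.3]
opening: -0.0001
finger_force: 0.0
```

```bash
python3 - <<'E'
from h import *
s=env.observe();print(s['tcp_pos'],s['opening'],s['finger_force'])
O=np.array([.6574,.4729]); ex=np.array([.306,.952]); t=O-.375*ex; print(t)
inc(*t,.13,-17.8); inc(*t,.026,-17.8)
a=capture("side")["frame"][180:330,240:440]; 
cv2.imwrite("pics/p2.png",cv2.resize(a,(600,450))[...,::-1])
E
```

```text
[0.53819042 0.10218982 0.12953941] -0.00012055849345039421 0.0
[0.54265 0.1159 ]
t [-0.     -0.036  -0.0012] a [ 0.0007 -0.0001 -0.002 ]
t [-1.000e-04 -3.640e-02  2.588e-01] a [ 0.0007 -0.0001 -0.002 ]
```

View pics/p2.png

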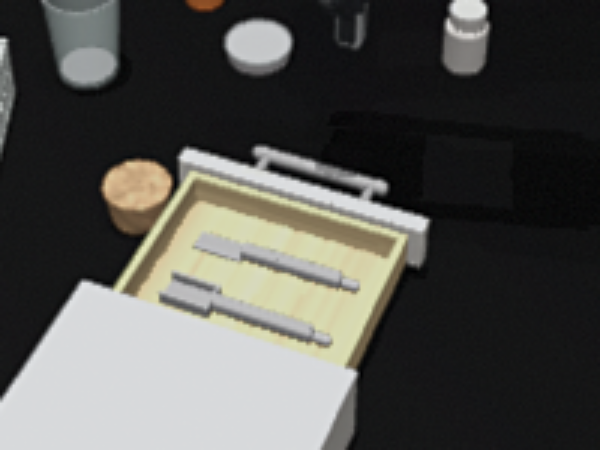

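The picture shows both instruments lying flat in the drawer, the spatula at (275,262) and the scoop at (245,308), with the stopper and dish untouched. I bring the closed fingers down in front of the handle and push slowly.

Request:
step_arm:
  increments:
    - {"tx": 0.0,"ty": 0.0,"tz": 0.12,"ax": 0.0,"ay": 0.0,"az": -0.002,"grip": 1.0}
    - {"tx": 0.0,"ty": 0.0,"tz": 0.24,"ax": 0.0,"ay": 0.0,"az": -0.002,"grip": 1.0}
    - {"tx": 0.0,"ty": 0.0,"tz": 0.256,"ax": 0.0,"ay": 0.0,"az": -0.002,"grip": 1.0}
    - {"tx": 0.0,"ty": -0.03,"tz": 0.256,"ax": 0.0,"ay": 0.0,"az": -0.002,"grip": 1.0}
    - {"tx": 0.0,"ty": -0.06,"tz": 0.256,"ax": 0.0,"ay": 0.0,"az": -0.002,"grip": 1.0}
    - {"tx": 0.0,"ty": -0.08,"tz": 0.256,"ax": 0.0,"ay": 0.0,"az": -0.002,"grip": 1.0}
    - {"tx": 0.0,"ty": -0.1,"tz": 0.256,"ax": 0.0,"ay": 0.0,"az": -0.002,"grip": 1.0}
    - {"tx": 0.0,"ty": -0.12,"tz": 0.256,"ax": 0.0,"ay": 0.0,"az": -0.002,"grip": 1.0}

```text
time_s: 10.05
tcp_pos: [0.5552, 0.1532, 0.0281]
tool_rot: [0.988, -0.152, 0.001, -0.0]
ft_force: [-0.5, -1.0, 0.4]
opening: -0.0001
finger_force: 0.7
```

Request:
step_arm:
  increments:
    - {"tx": 0.0,"ty": -0.03,"tz": 0.0,"ax": 0.0,"ay": 0.0,"az": 0.0,"grip": 1.0}
    - {"tx": 0.0,"ty": -0.07,"tz": 0.0,"ax": 0.0,"ay": 0.0,"az": 0.0,"grip": 1.0}
    - {"tx": 0.0,"ty": -0.11,"tz": 0.0,"ax": 0.0,"ay": 0.0,"az": 0.0,"grip": 1.0}
    - {"tx": 0.0,"ty": -0.15,"tz": 0.0,"ax": 0.0,"ay": 0.0,"az": 0.0,"grip": 1.0}
    - {"tx": 0.0,"ty": -0.19,"tz": 0.0,"ax": 0.0,"ay": 0.0,"az": 0.0,"grip": 1.0}
    - {"tx": 0.0,"ty": -0.23,"tz": 0.0,"ax": 0.0,"ay": 0.0,"az": 0.0,"grip": 1.0}
    - {"tx": 0.0,"ty": -0.26,"tz": 0.0,"ax": 0.0,"ay": 0.0,"az": 0.0,"grip": 1.0}
    - {"tx": 0.0,"ty": -0.29,"tz": 0.0,"ax": 0.0,"ay": 0.0,"az": 0.0,"grip": 1.0}

```text
time_s: 10.85
tcp_pos: [0.5889, 0.264, 0.0264]
tool_rot: [0.988, -0.152, -0.0, 0.0]
ft_force: [-0.7, -1.9, 0.3]
opening: 0.0004
finger_force: 0.8
```

```bash
python3 - <<'E'
from h import *
s=env.observe();p=s['tcp_pos'];print(p,s['ft_force'],s['tool_rot'])
O=np.array([.6574,.4729]); ex=np.array([.306,.952]); print((p[:2]-O)@ex,(p[:2]-O)@[-.952,.306])
E
```

```text
[0.58891584 0.26404986 0.02640536] [-0.65607616 -1.85281608  0.3106138 ] [ 9.88339050e-01 -1.52269027e-01 -2.34791171e-04  1.06539656e-04]
-0.21978148439269068 0.0012887790624798168
```

Request:
step_arm:
  increments:
    - {"tx": 0.0,"ty": -0.02,"tz": 0.0,"ax": 0.0,"ay": 0.0,"az": 0.0,"grip": 1.0}
    - {"tx": 0.0,"ty": -0.04,"tz": 0.0,"ax": 0.0,"ay": 0.0,"az": 0.0,"grip": 1.0}
    - {"tx": 0.0,"ty": -0.06,"tz": 0.0,"ax": 0.0,"ay": 0.0,"az": 0.0,"grip": 1.0}
    - {"tx": 0.0,"ty": -0.06,"tz": 0.0,"ax": 0.0,"ay": 0.0,"az": 0.0,"grip": 1.0}

```text
time_s: 11.25
tcp_pos: [0.5963, 0.2868, 0.0266]
tool_rot: [0.988, -0.152, 0.0, -0.0]
ft_force: [0.2, -0.8, -0.2]
opening: 0.0
finger_force: 0.0
```

Request:
step_arm:
  increments:
    - {"tx": 0.0,"ty": -0.01,"tz": 0.0,"ax": 0.0,"ay": 0.0,"az": 0.0,"grip": 1.0}
    - {"tx": 0.0,"ty": -0.02,"tz": 0.0,"ax": 0.0,"ay": 0.0,"az": 0.0,"grip": 1.0}
    - {"tx": 0.0,"ty": -0.02,"tz": 0.0,"ax": 0.0,"ay": 0.0,"az": 0.0,"grip": 1.0}

```text
time_s: 11.55
tcp_pos: [0.5987, 0.2938, 0.0266]
tool_rot: [0.988, -0.152, 0.0, -0.0]
ft_force: [0.2, -0.8, -1.3]
opening: 0.0004
finger_force: 0.0
```

Request:
step_arm:
  increments:
    - {"tx": 0.0,"ty": -0.01,"tz": 0.0,"ax": 0.0,"ay": 0.0,"az": 0.0,"grip": 1.0}
    - {"tx": 0.0,"ty": -0.01,"tz": 0.0,"ax": 0.0,"ay": 0.0,"az": 0.0,"grip": 1.0}

```text
time_s: 11.75
tcp_pos: [0.5997, 0.2969, 0.0266]
tool_rot: [0.988, -0.152, -0.0, 0.0]
ft_force: [-0.3, -2.5, 0.5]
opening: -0.0002
finger_force: 1.5
```

Request:
step_arm:
  increments:
    - {"tx": 0.0,"ty": -0.01,"tz": 0.0,"ax": 0.0,"ay": 0.0,"az": 0.0,"grip": 1.0}
    - {"tx": 0.0,"ty": -0.01,"tz": 0.0,"ax": 0.0,"ay": 0.0,"az": 0.0,"grip": 1.0}

```text
time_s: 11.95
tcp_pos: [0.5998, 0.2973, 0.0265]
tool_rot: [0.988, -0.152, -0.002, 0.004]
ft_force: [-7.2, -16.6, 7.7]
opening: -0.0002
finger_force: 8.8
```

```bash
python3 - <<'E'
from h import *
s=env.observe();print(s['tcp_pos'],s['ft_force'])
a=capture("side")["frame"][170:320,240:440]; b=capture("top")["frame"][130:280,120:320]
cv2.imwrite("pics/p3.png",np.hstack([cv2.resize(a,(400,300)),cv2.resize(b,(400,300))])[...,::-1])
E
```

```text
[0.59982998 0.29733294 0.02645678] [ -7.18288407 -16.62511816   7.67643513]
```

View pics/p3.png

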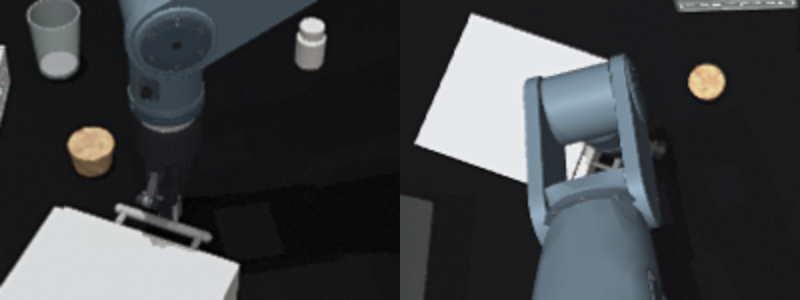

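The picture shows the drawer front flush against the unit, handle at (160,228), and the 18 N rise confirms the stop. I back off, rise and head for bottle B.

Request:
step_arm:
  increments:
    - {"tx": 0.0,"ty": 0.04,"tz": 0.0,"ax": 0.0,"ay": 0.0,"az": 0.0,"grip": 1.0}
    - {"tx": 0.0,"ty": 0.12,"tz": 0.0,"ax": 0.0,"ay": 0.0,"az": 0.0,"grip": 1.0}
    - {"tx": 0.0,"ty": 0.16,"tz": -0.1,"ax": 0.0,"ay": 0.0,"az": 0.0,"grip": -0.5}
    - {"tx": 0.0,"ty": 0.18,"tz": -0.2,"ax": 0.0,"ay": 0.0,"az": 0.0,"grip": -0.9}
    - {"tx": -0.02,"ty": 0.24,"tz": -0.3,"ax": 0.0,"ay": 0.0,"az": -0.05,"grip": -0.9}
    - {"tx": -0.05,"ty": 0.36,"tz": -0.3,"ax": 0.0,"ay": 0.0,"az": -0.1,"grip": -0.9}
    - {"tx": -0.08,"ty": 0.48,"tz": -0.3,"ax": 0.0,"ay": 0.0,"az": -0.147,"grip": -0.9}
    - {"tx": -0.11,"ty": 0.59,"tz": -0.3,"ax": 0.0,"ay": 0.0,"az": -0.147,"grip": -0.9}

```text
time_s: 12.85
tcp_pos: [0.4871, 0.0883, 0.1472]
tool_rot: [1.0, 0.003, 0.001, -0.0]
ft_force: [0.7, -0.9, -0.3]
opening: 0.0807
finger_force: 0.0
```

```bash
python3 - <<'E'
from h import *
print(env.observe()['tcp_pos'])
inc(.4343,-.0303,.11,0)
E
```

```text
[0.48712283 0.0882669  0.14724967]
t [-0.1337  0.2958  0.0928] a [-0.0001 -0.0009  0.0024]
```

Request:
step_arm:
  increments:
    - {"tx": -0.05,"ty": 0.1,"tz": 0.0,"ax": 0.0,"ay": 0.0,"az": 0.0,"grip": -0.9}
    - {"tx": -0.1,"ty": 0.22,"tz": 0.04,"ax": 0.0,"ay": 0.0,"az": 0.0,"grip": -0.9}
    - {"tx": -0.134,"ty": 0.296,"tz": 0.09,"ax": 0.0,"ay": 0.0,"az": 0.0,"grip": -0.9}
    - {"tx": -0.134,"ty": 0.296,"tz": 0.09,"ax": 0.0,"ay": 0.0,"az": 0.0,"grip": -0.9}
    - {"tx": -0.134,"ty": 0.296,"tz": 0.09,"ax": 0.0,"ay": 0.0,"az": 0.0,"grip": -0.9}

```text
time_s: 13.35
tcp_pos: [0.4345, -0.0297, 0.1107]
tool_rot: [1.0, -0.001, 0.0, -0.0]
ft_force: [1.2, -0.1, 0.9]
opening: 0.0811
finger_force: 0.0
```

```bash
python3 - <<'E'
from h import *
print(env.observe()['tcp_pos'])
inc(.4343,-.0303,.013,0)
c=capture("top"); W=pts(c)
# drawer handle / bottle B check
b=np.zeros((400,640),bool); b[125:260,120:330]=1
g=cv2.cvtColor(c["frame"],cv2.COLOR_RGB2GRAY)
O=np.array([.6574,.4729]); ux=(W[...,:2]-O)@np.array([.306,.952])
m=b&(g>75)&(W[...,2]>.025)&(abs((W[...,:2]-O)@np.array([-.952,.306]))<.09)
print("min unit x of unit+handle",np.nanpercentile(ux[m],[0.1,1,2,5]))
E
```

```text
[ 0.43446833 -0.02965767  0.11070467]
t [-0.0005  0.0018  0.2443] a [-0.0003 -0.0002 -0.0005]
min unit x of unit+handle [-0.4964097  -0.48842851 -0.4837586  -0.14546777]
```

Request:
step_arm:
  increments:
    - {"tx": 0.0,"ty": 0.002,"tz": 0.1,"ax": 0.0,"ay": 0.0,"az": 0.0,"grip": -0.9}
    - {"tx": 0.0,"ty": 0.002,"tz": 0.19,"ax": 0.0,"ay": 0.0,"az": 0.0,"grip": -0.9}
    - {"tx": 0.0,"ty": 0.002,"tz": 0.24,"ax": 0.0,"ay": 0.0,"az": 0.0,"grip": -0.9}
    - {"tx": 0.0,"ty": 0.002,"tz": 0.24,"ax": 0.0,"ay": 0.0,"az": 0.0,"grip": -0.9}
    - {"tx": 0.0,"ty": 0.002,"tz": 0.24,"ax": 0.0,"ay": 0.0,"az": 0.0,"grip": 0.3}
    - {"tx": 0.0,"ty": 0.002,"tz": 0.24,"ax": 0.0,"ay": 0.0,"az": 0.0,"grip": 0.3}
    - {"tx": 0.0,"ty": 0.002,"tz": 0.24,"ax": 0.0,"ay": 0.0,"az": 0.0,"grip": 0.3}
    - {"tx": 0.0,"ty": 0.002,"tz": 0.24,"ax": 0.0,"ay": 0.0,"az": 0.0,"grip": 0.3}
  squeeze: 30

```text
time_s: 14.2
tcp_pos: [0.4361, -0.0302, 0.0163]
tool_rot: [1.0, 0.001, 0.002, 0.0]
ft_force: [0.0, 0.9, 5.1]
opening: 0.0388
finger_force: 30.0
```

Request:
step_arm:
  increments:
    - {"tx": 0.0,"ty": 0.0,"tz": -0.05,"ax": 0.0,"ay": 0.0,"az": 0.0,"grip": 0.3}
    - {"tx": 0.0,"ty": 0.0,"tz": -0.15,"ax": 0.0,"ay": 0.0,"az": 0.0,"grip": 0.3}
    - {"tx": 0.0,"ty": 0.0,"tz": -0.25,"ax": 0.0,"ay": 0.0,"az": 0.0,"grip": 0.3}
    - {"tx": 0.02,"ty": 0.1,"tz": -0.3,"ax": 0.0,"ay": 0.0,"az": 0.0,"grip": 0.3}
    - {"tx": 0.03,"ty": 0.22,"tz": -0.3,"ax": 0.0,"ay": 0.0,"az": 0.0,"grip": 0.3}
    - {"tx": 0.03,"ty": 0.34,"tz": -0.3,"ax": 0.0,"ay": 0.0,"az": 0.0,"grip": 0.3}
    - {"tx": 0.03,"ty": 0.46,"tz": -0.3,"ax": 0.0,"ay": 0.0,"az": 0.0,"grip": 0.3}
    - {"tx": 0.03,"ty": 0.58,"tz": -0.3,"ax": 0.0,"ay": 0.0,"az": 0.0,"grip": 0.3}

```text
time_s: 15.0
tcp_pos: [0.447, -0.2641, 0.136]
tool_rot: [1.0, 0.001, 0.001, 0.001]
ft_force: [0.2, 0.7, -0.8]
opening: 0.0389
finger_force: 30.8
```

```bash
python3 - <<'E'
from h import *
s=env.observe();print(s['tcp_pos'],s['opening'],s['finger_force'])
inc(.446,-.385,.11,0)
E
```

```text
[ 0.44699888 -0.26413473  0.13597407] 0.038879996550941806 30.796278938096293
t [-0.0031  0.3021  0.0654] a [ 0.0007 -0.0009  0.0008]
```

Request:
step_arm:
  increments:
    - {"tx": 0.0,"ty": 0.12,"tz": 0.0,"ax": 0.0,"ay": 0.0,"az": 0.0,"grip": 0.3}
    - {"tx": 0.0,"ty": 0.22,"tz": 0.02,"ax": 0.0,"ay": 0.0,"az": 0.0,"grip": 0.3}
    - {"tx": -0.003,"ty": 0.3,"tz": 0.06,"ax": 0.0,"ay": 0.0,"az": 0.0,"grip": 0.3}
    - {"tx": -0.003,"ty": 0.3,"tz": 0.06,"ax": 0.0,"ay": 0.0,"az": 0.0,"grip": 0.3}
    - {"tx": -0.003,"ty": 0.3,"tz": 0.06,"ax": 0.0,"ay": 0.0,"az": 0.0,"grip": 0.3}

```text
time_s: 15.5
tcp_pos: [0.4455, -0.3821, 0.1107]
tool_rot: [1.0, 0.0, -0.0, -0.0]
ft_force: [-0.4, 0.0, -1.2]
opening: 0.039
finger_force: 30.8
```

```bash
python3 - <<'E'
from h import *
s=env.observe();print(s['tcp_pos'],s['opening'],s['finger_force'])
inc(.446,-.385,.021,0)
E
```

```text
[ 0.44546229 -0.38214572  0.11066271] 0.039008903315360666 30.817164195832447
t [0.0014 0.0073 0.2242] a [-0.0004  0.0001  0.0001]
```

Request:
step_arm:
  increments:
    - {"tx": 0.001,"ty": 0.007,"tz": 0.1,"ax": 0.0,"ay": 0.0,"az": 0.0,"grip": 0.3}
    - {"tx": 0.001,"ty": 0.007,"tz": 0.17,"ax": 0.0,"ay": 0.0,"az": 0.0,"grip": 0.3}
    - {"tx": 0.001,"ty": 0.007,"tz": 0.21,"ax": 0.0,"ay": 0.0,"az": 0.0,"grip": 0.3}
    - {"tx": 0.001,"ty": 0.007,"tz": 0.224,"ax": 0.0,"ay": 0.0,"az": 0.0,"grip": 0.3}
    - {"tx": 0.001,"ty": 0.007,"tz": 0.224,"ax": 0.0,"ay": 0.0,"az": 0.0,"grip": 0.3}

```text
time_s: 16.0
tcp_pos: [0.4468, -0.3842, 0.0218]
tool_rot: [1.0, 0.001, 0.0, 0.0]
ft_force: [0.5, -0.1, -1.1]
opening: 0.0388
finger_force: 30.8
```

Request:
step_arm:
  increments:
    - {"tx": 0.0,"ty": 0.0,"tz": 0.0,"ax": 0.0,"ay": 0.0,"az": 0.0,"grip": -0.4}
    - {"tx": 0.0,"ty": 0.0,"tz": 0.0,"ax": 0.0,"ay": 0.0,"az": 0.0,"grip": -0.4}
    - {"tx": 0.0,"ty": 0.0,"tz": 0.0,"ax": 0.0,"ay": 0.0,"az": 0.0,"grip": -0.4}
    - {"tx": 0.0,"ty": 0.0,"tz": -0.1,"ax": 0.0,"ay": 0.0,"az": 0.0,"grip": -0.4}
    - {"tx": 0.0,"ty": 0.0,"tz": -0.22,"ax": 0.0,"ay": 0.0,"az": 0.0,"grip": -0.4}
    - {"tx": 0.0,"ty": 0.0,"tz": -0.28,"ax": 0.0,"ay": 0.0,"az": 0.0,"grip": -0.9}
    - {"tx": 0.1,"ty": -0.1,"tz": -0.28,"ax": 0.0,"ay": 0.0,"az": 0.0,"grip": -0.9}
    - {"tx": 0.18,"ty": -0.2,"tz": -0.28,"ax": 0.0,"ay": 0.0,"az": 0.0,"grip": -0.9}

```text
time_s: 16.8
tcp_pos: [0.5145, -0.3122, 0.1355]
tool_rot: [1.0, -0.001, 0.002, 0.002]
ft_force: [0.8, 0.6, -0.3]
opening: 0.0813
finger_force: 0.0
```

```bash
python3 - <<'E'
from h import *
s=env.observe();print(s['tcp_pos'],s['opening'],s['finger_force'])
inc(.6147,-.1562,.11,0)
E
```

```text
[ 0.51450236 -0.31218472  0.13550341] 0.08132049475601798 0.0
t [ 0.2494 -0.3907  0.0634] a [ 0.0015 -0.0017 -0.001 ]
```

Request:
step_arm:
  increments:
    - {"tx": 0.06,"ty": -0.1,"tz": 0.0,"ax": 0.0,"ay": 0.0,"az": 0.0,"grip": -0.9}
    - {"tx": 0.13,"ty": -0.2,"tz": 0.0,"ax": 0.0,"ay": 0.0,"az": 0.0,"grip": -0.9}
    - {"tx": 0.19,"ty": -0.3,"tz": 0.02,"ax": 0.0,"ay": 0.0,"az": 0.0,"grip": -0.9}
    - {"tx": 0.249,"ty": -0.391,"tz": 0.06,"ax": 0.0,"ay": 0.0,"az": 0.0,"grip": -0.9}
    - {"tx": 0.249,"ty": -0.391,"tz": 0.06,"ax": 0.0,"ay": 0.0,"az": 0.0,"grip": -0.9}
    - {"tx": 0.249,"ty": -0.391,"tz": 0.06,"ax": 0.0,"ay": 0.0,"az": 0.0,"grip": -0.9}
    - {"tx": 0.249,"ty": -0.391,"tz": 0.06,"ax": 0.0,"ay": 0.0,"az": 0.0,"grip": -0.9}

```text
time_s: 17.5
tcp_pos: [0.6126, -0.155, 0.1096]
tool_rot: [1.0, 0.001, 0.0, 0.0]
ft_force: [-0.2, 0.6, -0.4]
opening: 0.0813
finger_force: 0.0
```

```bash
python3 - <<'E'
from h import *
s=env.observe();print(s['tcp_pos'],s['opening'],s['tool_rot'])
inc(.6147,-.1562,.014,0)
E
```

```text
[ 0.6125529  -0.15500692  0.1095748 ] 0.08131300736695779 [9.99999715e-01 5.96270994e-04 2.98895117e-04 3.54848636e-04]
t [0.0052 0.0028 0.2389] a [ 0.0003 -0.0003  0.0006]
```

Request:
step_arm:
  increments:
    - {"tx": 0.005,"ty": 0.003,"tz": 0.1,"ax": 0.0,"ay": 0.0,"az": 0.0,"grip": -0.9}
    - {"tx": 0.005,"ty": 0.003,"tz": 0.18,"ax": 0.0,"ay": 0.0,"az": 0.0,"grip": -0.9}
    - {"tx": 0.005,"ty": 0.003,"tz": 0.237,"ax": 0.0,"ay": 0.0,"az": 0.0,"grip": -0.9}
    - {"tx": 0.005,"ty": 0.003,"tz": 0.237,"ax": 0.0,"ay": 0.0,"az": 0.0,"grip": -0.9}
    - {"tx": 0.005,"ty": 0.003,"tz": 0.237,"ax": 0.0,"ay": 0.0,"az": 0.0,"grip": 0.3}
    - {"tx": 0.005,"ty": 0.003,"tz": 0.237,"ax": 0.0,"ay": 0.0,"az": 0.0,"grip": 0.3}
    - {"tx": 0.005,"ty": 0.003,"tz": 0.237,"ax": 0.0,"ay": 0.0,"az": 0.0,"grip": 0.3}
    - {"tx": 0.005,"ty": 0.003,"tz": 0.237,"ax": 0.0,"ay": 0.0,"az": 0.0,"grip": 0.3}

```text
time_s: 18.3
tcp_pos: [0.6161, -0.1563, 0.0166]
tool_rot: [1.0, 0.001, 0.002, 0.001]
ft_force: [0.0, -1.6, 7.0]
opening: 0.0386
finger_force: 30.8
```

Request:
step_arm:
  increments:
    - {"tx": 0.0,"ty": 0.0,"tz": -0.05,"ax": 0.0,"ay": 0.0,"az": 0.0,"grip": 0.3}
    - {"tx": 0.0,"ty": 0.0,"tz": -0.15,"ax": 0.0,"ay": 0.0,"az": 0.0,"grip": 0.3}
    - {"tx": 0.0,"ty": 0.0,"tz": -0.26,"ax": 0.0,"ay": 0.0,"az": 0.0,"grip": 0.3}
    - {"tx": -0.04,"ty": 0.08,"tz": -0.33,"ax": 0.0,"ay": 0.0,"az": 0.0,"grip": 0.3}
    - {"tx": -0.1,"ty": 0.18,"tz": -0.33,"ax": 0.0,"ay": 0.0,"az": 0.0,"grip": 0.3}
    - {"tx": -0.15,"ty": 0.28,"tz": -0.33,"ax": 0.0,"ay": 0.0,"az": 0.0,"grip": 0.3}
    - {"tx": -0.2,"ty": 0.38,"tz": -0.33,"ax": 0.0,"ay": 0.0,"az": 0.0,"grip": 0.3}
    - {"tx": -0.23,"ty": 0.48,"tz": -0.33,"ax": 0.0,"ay": 0.0,"az": 0.0,"grip": 0.3}

```text
time_s: 19.1
tcp_pos: [0.5217, -0.3487, 0.1471]
tool_rot: [1.0, 0.001, 0.0, 0.0]
ft_force: [0.5, 0.1, -0.5]
opening: 0.0388
finger_force: 30.5
```

```bash
python3 - <<'E'
from h import *
s=env.observe();print(s['tcp_pos'],s['opening'],s['finger_force'])
inc(.522,-.388,.115,0)
E
```

```text
[ 0.52165872 -0.34871073  0.14711627] 0.03877030098048387 30.515741086564958
t [0.0006 0.0982 0.0803] a [ 0.0003 -0.0002  0.0009]
```

Request:
step_arm:
  increments:
    - {"tx": 0.0,"ty": 0.06,"tz": 0.0,"ax": 0.0,"ay": 0.0,"az": 0.0,"grip": 0.3}
    - {"tx": 0.0,"ty": 0.098,"tz": 0.04,"ax": 0.0,"ay": 0.0,"az": 0.0,"grip": 0.3}
    - {"tx": 0.0,"ty": 0.098,"tz": 0.08,"ax": 0.0,"ay": 0.0,"az": 0.0,"grip": 0.3}
    - {"tx": 0.0,"ty": 0.098,"tz": 0.08,"ax": 0.0,"ay": 0.0,"az": 0.0,"grip": 0.3}
    - {"tx": 0.0,"ty": 0.098,"tz": 0.08,"ax": 0.0,"ay": 0.0,"az": 0.0,"grip": 0.3}

```text
time_s: 19.6
tcp_pos: [0.5228, -0.3849, 0.1134]
tool_rot: [1.0, 0.001, -0.001, -0.001]
ft_force: [0.2, 0.2, -0.6]
opening: 0.0391
finger_force: 30.5
```

```bash
python3 - <<'E'
from h import *
s=env.observe();print(s['tcp_pos'],s['opening'],s['finger_force'])
inc(.522,-.386,.021,0)
a=capture("side")["frame"][90:190,310:450]
cv2.imwrite("pics/p4.png",cv2.resize(a,(700,500))[...,::-1])
E
```

```text
[ 0.52276968 -0.38491193  0.11343572] 0.03906353115960088 30.50611159298569
t [-0.0016  0.0032  0.2311] a [-0.0009  0.0007  0.0014]
```

View pics/p4.png

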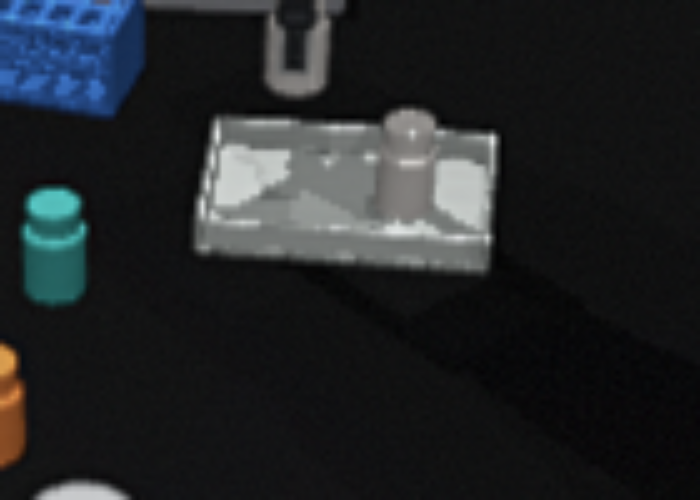

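Bottle B stands upright in the tray at (408,165), and the second bottle hangs above the free left half. I lower it.

Request:
step_arm:
  increments:
    - {"tx": -0.002,"ty": 0.005,"tz": 0.1,"ax": 0.0,"ay": 0.0,"az": 0.0,"grip": 0.3}
    - {"tx": -0.002,"ty": 0.005,"tz": 0.18,"ax": 0.0,"ay": 0.0,"az": 0.0,"grip": 0.3}
    - {"tx": -0.002,"ty": 0.005,"tz": 0.22,"ax": 0.0,"ay": 0.0,"az": 0.0,"grip": 0.3}
    - {"tx": -0.002,"ty": 0.005,"tz": 0.231,"ax": 0.0,"ay": 0.0,"az": 0.0,"grip": 0.3}
    - {"tx": -0.002,"ty": 0.005,"tz": 0.231,"ax": 0.0,"ay": 0.0,"az": 0.0,"grip": 0.3}
    - {"tx": -0.002,"ty": 0.005,"tz": 0.231,"ax": 0.0,"ay": 0.0,"az": 0.0,"grip": -0.4}
    - {"tx": -0.002,"ty": 0.005,"tz": 0.231,"ax": 0.0,"ay": 0.0,"az": 0.0,"grip": -0.4}
    - {"tx": -0.002,"ty": 0.005,"tz": 0.231,"ax": 0.0,"ay": 0.0,"az": 0.0,"grip": -0.4}

```text
time_s: 20.45
tcp_pos: [0.5228, -0.3893, 0.0231]
tool_rot: [1.0, 0.001, 0.001, 0.001]
ft_force: [-0.3, -0.3, 0.1]
opening: 0.0597
finger_force: 0.0
```

Request:
step_arm:
  increments:
    - {"tx": 0.0,"ty": 0.0,"tz": -0.1,"ax": 0.0,"ay": 0.0,"az": 0.0,"grip": -0.4}
    - {"tx": 0.0,"ty": 0.0,"tz": -0.2,"ax": 0.0,"ay": 0.0,"az": 0.0,"grip": -0.4}
    - {"tx": 0.0,"ty": 0.0,"tz": -0.32,"ax": 0.0,"ay": 0.0,"az": 0.0,"grip": -0.4}
    - {"tx": -0.1,"ty": 0.0,"tz": -0.42,"ax": 0.0,"ay": 0.0,"az": 0.0,"grip": -0.4}
    - {"tx": -0.22,"ty": 0.08,"tz": -0.5,"ax": 0.0,"ay": 0.0,"az": 0.0,"grip": -0.4}
    - {"tx": -0.34,"ty": 0.16,"tz": -0.5,"ax": 0.0,"ay": 0.0,"az": 0.0,"grip": -0.4}
    - {"tx": -0.45,"ty": 0.24,"tz": -0.5,"ax": 0.0,"ay": 0.0,"az": 0.0,"grip": -0.4}
    - {"tx": -0.55,"ty": 0.32,"tz": -0.5,"ax": 0.0,"ay": 0.0,"az": 0.0,"grip": -0.4}

```text
time_s: 21.25
tcp_pos: [0.3268, -0.4984, 0.223]
tool_rot: [1.0, 0.001, 0.001, 0.001]
ft_force: [0.3, -0.2, -0.1]
opening: 0.0596
finger_force: 0.0
```

Request:
step_arm:
  increments:
    - {"tx": 0.0,"ty": 0.0,"tz": 0.0,"ax": 0.0,"ay": 0.0,"az": 0.0,"grip": -0.4}
    - {"tx": 0.0,"ty": 0.0,"tz": 0.0,"ax": 0.0,"ay": 0.0,"az": 0.0,"grip": -0.4}

```text
time_s: 21.45
tcp_pos: [0.3272, -0.4981, 0.2217]
tool_rot: [1.0, -0.001, 0.0, 0.0]
ft_force: [0.3, 1.5, 0.1]
opening: 0.0598
finger_force: 0.0
```

```bash
python3 - <<'E'
from h import *
c=capture("top"); s=capture("side"); W=pts(c); g=cv2.cvtColor(c["frame"],cv2.COLOR_RGB2GRAY)
print(env.observe()["tcp_pos"])
O=np.array([.6574,.4729]); b=np.zeros((400,640),bool); b[125:260,120:330]=1
for h in(.07,.055,.039):
    yy,xx=np.where(b&(g>75)&(abs(W[...,2]-h)<.006)); P=np.array([plane(c,u,v,h)[:2] for u,v in zip(xx,yy)])-O
    ux=P@[.306,.952]; uy=P@[-.952,.306]; k=(abs(uy)<.1)&(ux>-.4); print(h,k.sum(),"min unit x",np.percentile(ux[k],[0,1,3]).round(4))
b[:]=0; b[200:290,425:485]=1
m=(b&(W[...,2]>.056)&(W[...,2]<.08)).astype(np.uint8); n,l,st,ce=cv2.connectedComponentsWithStats(m)
for i in range(1,n):
    if st[i][4]>20:
        p=plane(c,*ce[i],.064)[:2]; d=p-[.484,-.386]; a=np.radians(-2.6); print(st[i],p.round(4),"tray",(d@[np.cos(a),np.sin(a)]).round(4),(d@[-np.sin(a),np.cos(a)]).round(4))
a=c["frame"][120:290,130:490]; o=np.vstack([cv2.resize(a,(720,340)),np.hstack([cv2.resize(s["frame"][90:180,330:430],(280,252)),cv2.resize(s["frame"][150:330,200:460],(440,252))])])
cv2.imwrite("pics/p5.png",o[...,::-1])
E
```

```text
[ 0.32883024 -0.49678428  0.22136235]
0.07 4889 min unit x [-0.1292 -0.1147 -0.1095]
0.055 323 min unit x [-0.1726 -0.17   -0.1457]
0.039 151 min unit x [-0.1699 -0.1698 -0.1695]
[453 228  12  11 105] [ 0.5216 -0.3871] tray 0.0376 0.0006
[453 253  12  11 105] [ 0.4454 -0.383 ] tray -0.0387 0.0012
```

View pics/p5.png

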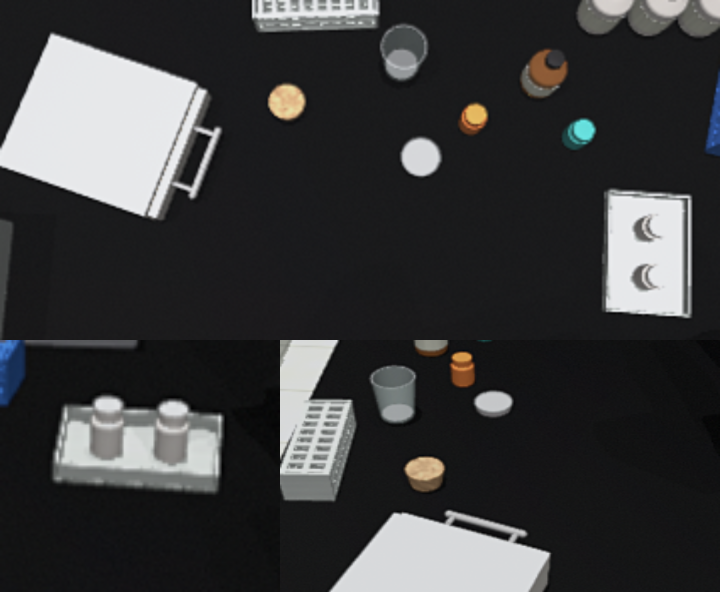

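Both bottles stand upright in the tray at (650,227) and (650,277), within 2 mm of its centreline. The drawer is shut: the handle edge is at unit x = -0.170, as expected for q ≈ 0. The bystanders are unmoved, so I hand in.

```bash
python3 -c "
from h import *
print(env.finish_job())"
```

```text
the job is handed in; nothing more can be done
None
```

I handed the job in with both white bottles upright in the tray, the spatula and scoop inside the fully shut drawer, and the dish, stopper and other glassware unmoved; the hand-in returned no verdict.

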